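# Put the finishing kit away in the locking slide-out tray

## Task

Pull the tray of the grey unit out until it locks and stays out by itself, then lay every brush flat, bristles down, in one of the three long compartments and every sanding pad flat, grit down, in one of the two crosswise compartments, one tool to a compartment and lying along it. When all the tools on the bench are in, press the green release button and push the tray fully home. Leave the polish tin, the spray can and the jar where they stand.

Things in the scene. Friction and masses are not known exactly. Their poses are not given: they have to be found in the camera images.
- unit: fixed grey steel tool unit, 245 mm deep, 410 mm wide, 95 mm high, standing on the bench, with one red-fronted tray that slides out. Origin at bench height in the middle of its front face (the face toward the robot); x points into the unit (the tray comes out along -x), y along the front face (+y is the end with the release button), z up
- tray (a joint): how far the tray is out, m: 0 home, 0.200 end stop; starts 0.015 to 0.045 out. Rubs with 2 N; a spring pulls it home with 25 N/m; the latch near the end adds about 3 N (10 N in all). Pulled to the end stop and let go, it stays locked at about 0.186; let go sooner, it slides back to 0.08 or less. Releasing it when locked lets it spring back to about 0.08; from there it must be pushed
- tray_handle (a point): middle of the tray's steel handle: a round bar 14 mm thick, 110 mm long, level, along the unit's y, its middle 58 mm above the bench, 42 mm in front of the red tray front (35 mm clear gap), joined to the front at both ends. The red front is 400 mm wide and reaches from 12 to 75 mm above the bench
- release (a joint): press travel of the release button, m: 0 up, 0.010 fully down; it springs back. 2 N to start, 6 N fully down; the tray is unlatched when it is pressed beyond about 0.0065. It also dips by itself as the tray passes the latch on the way out
- release_top (a point): middle of the top of the green round release button, 28 mm across, 22 mm proud of the unit's top (117 mm above the bench), 22 mm behind the front face; press straight down
- brush_black: shoe brush with black bristles, 140 x 40 x 40 mm: wooden back 140 x 40 x 16 mm on top (edges rounded), bristle block 134 x 36 x 24 mm under it. 0.13 kg or so. Origin in the middle of the underside (bristle tips), x along its length, z up. May be absent
- brush_brown: the same brush with brown bristles. May be absent
- brush_natural: the same brush with pale bristles. May be absent
- pad_blue: hand sanding pad with blue base: base 98 x 62 x 14 mm, grit below, and a black grip bar 80 x 28 mm along its length on top, from 14 to 40 mm height. 0.14 kg or so. Origin in the middle of the underside, x along its length, z up. May be absent
- pad_orange: the same sanding pad with orange base. May be absent
- lane_long1 (a point): long compartment for a brush, 174 mm along the unit's x, 66 mm along y. The point is on its floor (30 mm above the bench), at the middle of its end by the red front; the compartment's middle is 87 mm further along +x. Axes as the unit's; moves with the tray. Outermost, on the +y side. All compartments have walls 4 mm thick, 16 mm high; the red front closes their -x end
- lane_long2 (a point): the same, the next one, 70 mm towards the unit's -y
- lane_long3 (a point): the same, the third one, another 70 mm towards -y
- lane_cross (a point): the two crosswise compartments for sanding pads, on the tray's -y side, one behind the other, each 116 mm along the unit's y and 85 mm along x, 4 mm wall between. The point is on the floor (30 mm above the bench) at the middle of the edge by the red front; the middles of the compartments are 42.5 mm and 131.5 mm further along +x. Axes as the unit's; moves with the tray
- tin: round red and dark polish tin, 73 mm across, 24 mm high, standing among the tools; not to be moved. Origin: middle of its underside
- spray: spray can, 60 mm across, 110 mm high; not to be moved
- glue: amber jar, 60 mm across, 75 mm high; not to be moved
Mind the look-alikes: they are no part of the job. What is shaped like the brush_black but pink is not meant.

How it is judged:
On the way, in this order (a step that is already met when the one before it is completed fails the run):
1. the tray is out and locked, with nothing holding it (value of joint tray above 0.182 m and contact force between tray and the arm below 0.2 N and contact force between tray and the fingers below 0.2 N), for 0.4 s.
2. every brush lies flat in a long compartment and every pad in a crosswise one, let go, the tray still locked out (((x of brush_black in the frame of lane_long1 between 0.067 and 0.107 m and y of brush_black in the frame of lane_long1 between -0.016 and 0.016 m and z of brush_black in the frame of lane_long1 below 0.006 m and angle between brush_black's own z axis and vertical below 0.07 rad and angle between the x axis of brush_black and the x axis of lane_long1, either way round below 0.25 rad) or (x of brush_black in the frame of lane_long2 between 0.067 and 0.107 m and y of brush_black in the frame of lane_long2 between -0.016 and 0.016 m and z of brush_black in the frame of lane_long2 below 0.006 m and angle between brush_black's own z axis and vertical below 0.07 rad and angle between the x axis of brush_black and the x axis of lane_long2, either way round below 0.25 rad) or (x of brush_black in the frame of lane_long3 between 0.067 and 0.107 m and y of brush_black in the frame of lane_long3 between -0.016 and 0.016 m and z of brush_black in the frame of lane_long3 below 0.006 m and angle between brush_black's own z axis and vertical below 0.07 rad and angle between the x axis of brush_black and the x axis of lane_long3, either way round below 0.25 rad)) and ((x of brush_brown in the frame of lane_long1 between 0.067 and 0.107 m and y of brush_brown in the frame of lane_long1 between -0.016 and 0.016 m and z of brush_brown in the frame of lane_long1 below 0.006 m and angle between brush_brown's own z axis and vertical below 0.07 rad and angle between the x axis of brush_brown and the x axis of lane_long1, either way round below 0.25 rad) or (x of brush_brown in the frame of lane_long2 between 0.067 and 0.107 m and y of brush_brown in the frame of lane_long2 between -0.016 and 0.016 m and z of brush_brown in the frame of lane_long2 below 0.006 m and angle between brush_brown's own z axis and vertical below 0.07 rad and angle between the x axis of brush_brown and the x axis of lane_long2, either way round below 0.25 rad) or (x of brush_brown in the frame of lane_long3 between 0.067 and 0.107 m and y of brush_brown in the frame of lane_long3 between -0.016 and 0.016 m and z of brush_brown in the frame of lane_long3 below 0.006 m and angle between brush_brown's own z axis and vertical below 0.07 rad and angle between the x axis of brush_brown and the x axis of lane_long3, either way round below 0.25 rad)) and ((x of brush_natural in the frame of lane_long1 between 0.067 and 0.107 m and y of brush_natural in the frame of lane_long1 between -0.016 and 0.016 m and z of brush_natural in the frame of lane_long1 below 0.006 m and angle between brush_natural's own z axis and vertical below 0.07 rad and angle between the x axis of brush_natural and the x axis of lane_long1, either way round below 0.25 rad) or (x of brush_natural in the frame of lane_long2 between 0.067 and 0.107 m and y of brush_natural in the frame of lane_long2 between -0.016 and 0.016 m and z of brush_natural in the frame of lane_long2 below 0.006 m and angle between brush_natural's own z axis and vertical below 0.07 rad and angle between the x axis of brush_natural and the x axis of lane_long2, either way round below 0.25 rad) or (x of brush_natural in the frame of lane_long3 between 0.067 and 0.107 m and y of brush_natural in the frame of lane_long3 between -0.016 and 0.016 m and z of brush_natural in the frame of lane_long3 below 0.006 m and angle between brush_natural's own z axis and vertical below 0.07 rad and angle between the x axis of brush_natural and the x axis of lane_long3, either way round below 0.25 rad)) and ((x of pad_blue in the frame of lane_cross between 0.0265 and 0.0585 m and y of pad_blue in the frame of lane_cross between -0.014 and 0.014 m and z of pad_blue in the frame of lane_cross below 0.006 m and angle between pad_blue's own z axis and vertical below 0.07 rad and angle between the x axis of pad_blue and the y axis of lane_cross, either way round below 0.25 rad) or (x of pad_blue in the frame of lane_cross between 0.1155 and 0.1475 m and y of pad_blue in the frame of lane_cross between -0.014 and 0.014 m and z of pad_blue in the frame of lane_cross below 0.006 m and angle between pad_blue's own z axis and vertical below 0.07 rad and angle between the x axis of pad_blue and the y axis of lane_cross, either way round below 0.25 rad)) and ((x of pad_orange in the frame of lane_cross between 0.0265 and 0.0585 m and y of pad_orange in the frame of lane_cross between -0.014 and 0.014 m and z of pad_orange in the frame of lane_cross below 0.006 m and angle between pad_orange's own z axis and vertical below 0.07 rad and angle between the x axis of pad_orange and the y axis of lane_cross, either way round below 0.25 rad) or (x of pad_orange in the frame of lane_cross between 0.1155 and 0.1475 m and y of pad_orange in the frame of lane_cross between -0.014 and 0.014 m and z of pad_orange in the frame of lane_cross below 0.006 m and angle between pad_orange's own z axis and vertical below 0.07 rad and angle between the x axis of pad_orange and the y axis of lane_cross, either way round below 0.25 rad)) and linear speed of each of brush_black, brush_brown, brush_natural, pad_blue, pad_orange below 0.03 m/s and value of joint tray above 0.182 m and contact force between each of brush_black, brush_brown, brush_natural, pad_blue, pad_orange and the fingers below 0.1 N), for 0.2 s.
3. the release is pressed (value of joint release above 0.004 m).
4. the tray is pushed fully home (value of joint tray below 0.006 m), for 0.2 s.
At the end, for the whole second after the job is handed in: The tray is fully home (within 6 mm); every brush present lies flat on the floor of a long compartment and every sanding pad present flat on the floor of a crosswise one, right side up, along the compartment (within 0.25 rad) and inside its walls, at rest (value of joint tray below 0.006 m and ((x of brush_black in the frame of lane_long1 between 0.067 and 0.107 m and y of brush_black in the frame of lane_long1 between -0.016 and 0.016 m and z of brush_black in the frame of lane_long1 below 0.006 m and angle between brush_black's own z axis and vertical below 0.07 rad and angle between the x axis of brush_black and the x axis of lane_long1, either way round below 0.25 rad) or (x of brush_black in the frame of lane_long2 between 0.067 and 0.107 m and y of brush_black in the frame of lane_long2 between -0.016 and 0.016 m and z of brush_black in the frame of lane_long2 below 0.006 m and angle between brush_black's own z axis and vertical below 0.07 rad and angle between the x axis of brush_black and the x axis of lane_long2, either way round below 0.25 rad) or (x of brush_black in the frame of lane_long3 between 0.067 and 0.107 m and y of brush_black in the frame of lane_long3 between -0.016 and 0.016 m and z of brush_black in the frame of lane_long3 below 0.006 m and angle between brush_black's own z axis and vertical below 0.07 rad and angle between the x axis of brush_black and the x axis of lane_long3, either way round below 0.25 rad)) and ((x of brush_brown in the frame of lane_long1 between 0.067 and 0.107 m and y of brush_brown in the frame of lane_long1 between -0.016 and 0.016 m and z of brush_brown in the frame of lane_long1 below 0.006 m and angle between brush_brown's own z axis and vertical below 0.07 rad and angle between the x axis of brush_brown and the x axis of lane_long1, either way round below 0.25 rad) or (x of brush_brown in the frame of lane_long2 between 0.067 and 0.107 m and y of brush_brown in the frame of lane_long2 between -0.016 and 0.016 m and z of brush_brown in the frame of lane_long2 below 0.006 m and angle between brush_brown's own z axis and vertical below 0.07 rad and angle between the x axis of brush_brown and the x axis of lane_long2, either way round below 0.25 rad) or (x of brush_brown in the frame of lane_long3 between 0.067 and 0.107 m and y of brush_brown in the frame of lane_long3 between -0.016 and 0.016 m and z of brush_brown in the frame of lane_long3 below 0.006 m and angle between brush_brown's own z axis and vertical below 0.07 rad and angle between the x axis of brush_brown and the x axis of lane_long3, either way round below 0.25 rad)) and ((x of brush_natural in the frame of lane_long1 between 0.067 and 0.107 m and y of brush_natural in the frame of lane_long1 between -0.016 and 0.016 m and z of brush_natural in the frame of lane_long1 below 0.006 m and angle between brush_natural's own z axis and vertical below 0.07 rad and angle between the x axis of brush_natural and the x axis of lane_long1, either way round below 0.25 rad) or (x of brush_natural in the frame of lane_long2 between 0.067 and 0.107 m and y of brush_natural in the frame of lane_long2 between -0.016 and 0.016 m and z of brush_natural in the frame of lane_long2 below 0.006 m and angle between brush_natural's own z axis and vertical below 0.07 rad and angle between the x axis of brush_natural and the x axis of lane_long2, either way round below 0.25 rad) or (x of brush_natural in the frame of lane_long3 between 0.067 and 0.107 m and y of brush_natural in the frame of lane_long3 between -0.016 and 0.016 m and z of brush_natural in the frame of lane_long3 below 0.006 m and angle between brush_natural's own z axis and vertical below 0.07 rad and angle between the x axis of brush_natural and the x axis of lane_long3, either way round below 0.25 rad)) and ((x of pad_blue in the frame of lane_cross between 0.0265 and 0.0585 m and y of pad_blue in the frame of lane_cross between -0.014 and 0.014 m and z of pad_blue in the frame of lane_cross below 0.006 m and angle between pad_blue's own z axis and vertical below 0.07 rad and angle between the x axis of pad_blue and the y axis of lane_cross, either way round below 0.25 rad) or (x of pad_blue in the frame of lane_cross between 0.1155 and 0.1475 m and y of pad_blue in the frame of lane_cross between -0.014 and 0.014 m and z of pad_blue in the frame of lane_cross below 0.006 m and angle between pad_blue's own z axis and vertical below 0.07 rad and angle between the x axis of pad_blue and the y axis of lane_cross, either way round below 0.25 rad)) and ((x of pad_orange in the frame of lane_cross between 0.0265 and 0.0585 m and y of pad_orange in the frame of lane_cross between -0.014 and 0.014 m and z of pad_orange in the frame of lane_cross below 0.006 m and angle between pad_orange's own z axis and vertical below 0.07 rad and angle between the x axis of pad_orange and the y axis of lane_cross, either way round below 0.25 rad) or (x of pad_orange in the frame of lane_cross between 0.1155 and 0.1475 m and y of pad_orange in the frame of lane_cross between -0.014 and 0.014 m and z of pad_orange in the frame of lane_cross below 0.006 m and angle between pad_orange's own z axis and vertical below 0.07 rad and angle between the x axis of pad_orange and the y axis of lane_cross, either way round below 0.25 rad)) and linear speed of each of brush_black, brush_brown, brush_natural, pad_blue, pad_orange below 0.03 m/s); the robot touches nothing.
It fails at once if the tin is moved more than 60 mm (distance of tin from where it was at the start of the episode above 0.06 m).
It fails at once if the spray can or the jar is moved more than 50 mm (distance of any of spray, glue from where it was at the start of the episode above 0.05 m).
Of brush_black, brush_brown, brush_natural, pad_blue, pad_orange only 3 to 5 are there at a start; the rules pass over those that are not, and their reading is None.
At some moment in a run one of brush_black, brush_brown, brush_natural, pad_blue, pad_orange may be knocked a few centimetres aside while the robot is not near it.
Once in a run the grip may slacken for a moment while it holds something.
It also fails if it takes over 210 s, if anything falls off the work surface, if the arm or the gripper's body presses on something with over 40 N, if the wrist force passes 120 N, or if a joint passes its speed limit or range.

## Robot

A 6-joint arm with a two-finger parallel gripper is mounted at the origin on the work surface. World frame = base frame: x ahead of the robot, y to its left, z up, the work surface at z = 0. Lengths are in m, angles in rad, forces in N, time in s.
With the tool pointing down it reaches from about 0.375 to 0.9 m from the base axis. Payload 3.1 kg.
Tool frame: the origin (TCP) lies at the very end of the fingers, on their centre line; the grasp point (between the pads) lies 19 mm behind it; z points along the fingers, y is the line along which they close (so a half turn about z gives the same grasp; the last joint's range is limited). The gripper opens to 85 mm and grips with 20 to 120 N. Pads are 22 mm wide; open, the fingers measure 114 mm over their backs; the gripper's body (76 mm by 85 mm) begins 54 mm behind the grasp point. The pads swing forward as they close: fully open they stand 13 mm farther back than shut.
Start: joints at [-1.46, 0.527, 1.433, -0, 1.181, -0.178], TCP at [0.178, -0.599, 0.231] pointing down, gripper open.
Joint ranges: [-3.08, 3.08], [-0.75, 2.2], [0.22, 2.44], [-1.43, 4.57], [0, 2.65], [-2.85, 2.85]. Speed limits (rad/s): [2.79, 2.79, 3.14, 3.14, 3.14, 3.14].

## Interface

Orientations are given as a unit quaternion [x, y, z, w].
In Python, from station import sense, snapshot, camera_params, sign_off gives the robot as it stands.
- The arm moves only by the shell command python3 -m handwheel 'ROWS' [OPENING] [FORCE]. ROWS is JSON, a list that holds one entry, the list of rows, each a list of 4 numbers: the shift along the tool's x, y, z in units of 25 mm (1.0 is 25 mm), then the turn about the tool's z in units of 6 degrees (1.0 is 6 degrees). A call has 1 to 20 rows; each row shifts and turns the commanded pose from where the row before left it, along the tool's axes as they then stand; what a row does not reach is not made up. A row lasts 1/8 s, in which the tool goes at most 62.5 mm and 10.7 degrees, less where a joint would pass 70% of its speed; a pose out of reach is approached as far as the arm can. A call is refused whole if a number of a shift passes 1 or a number of a turn 1, either way. A call with a gripper value outside its range is refused whole. OPENING is the finger opening in mm, from 0 to 85.4, set as the call begins (- or left out, the last holds). The fingers move at their own pace and stop on an object; FORCE is the grip in N (left out, the last holds). Time passes only in rows, so rows that do not move let the fingers close. It gives the time, the measured TCP pose, the force, the opening and the grip force at its end, in the units of the state.
- sense(): the state, without advancing time (a new reading comes with each control period).
- snapshot(name): name is "scene" or "top"; returns (picture, depth): 400x640x3 uint8, red, green, blue; 400x640 float32, m along the optical axis (not along the pixel's ray), 0 where there is no reading.
- camera_params(name): a dict with "mtx" (3x3 intrinsics, pixels), "D" ([k1, k2, p1, p2, k3] as OpenCV has them; the pictures are not rectified), "extrinsics" (4x4, takes a point from camera to world coordinates). Camera axes: x right, y up, looking along -z (the intrinsics and any distortion apply to the point x, -y, -z); pixel columns grow to the right and rows downward; lengths in m; the calibration is good to about 2 mm. A picture is of the moment at which its call begins. camera_params takes no time and is no camera call.
- sign_off(): hands the job in; it is judged then, once.
The state is a dict: "t": time; "q": joint angles; "qd": joint speeds; "tau": joint torques, N m; "tcp_pos": TCP position; "tool_rot": TCP orientation; "force": force on the tool from outside, world axes, zero at the start; "ft_torque": the same for the moment, N m; "finger_gap": opening from 0.0 (shut) to 1.0 (fully open); "gripper_force": force on a finger pad.
Only numpy, scipy, OpenCV 4.12 (cv2) and the standard library are available. Lean on these libraries where they do the work, as an engineer would, in place of code of your own. Each camera call takes 0.05 s, during which the arm holds its last target. There are 200 camera calls.

## Working session

There is one attempt and no reset: what is moved stays moved. The work goes in short steps, Python scripts to look and compute and a shell command to move; the robot and the scene stay as the last step left them, time stands still between calls to the robot, and variables do not carry over. Pictures are saved under pics/ and viewed, at most 14 in all, crops included, and the job is handed in when it is done.

```bash
ls; mkdir -p pics; cat > h.py <<'E'
import numpy as np, cv2
from station import sense, snapshot, camera_params, sign_off
def cloud(name):
    im,d=snapshot(name); p=camera_params(name); K=np.array(p["mtx"]); D=np.array(p["D"]); E=np.array(p["extrinsics"])
    h,w=d.shape; u,v=np.meshgrid(np.arange(w),np.arange(h))
    n=cv2.undistortPoints(np.stack([u,v],-1).reshape(-1,1,2).astype(np.float64),K,D).reshape(h,w,2)
    P=np.stack([n[...,0]*d,-n[...,1]*d,-d],-1)@E[:3,:3].T+E[:3,3]
    P[d<=0]=np.nan
    return im,P
def save(im,f,box=None,s=1):
    if box: im=im[box[1]:box[3],box[0]:box[2]]
    cv2.imwrite('pics/'+f,cv2.resize(im[...,::-1],None,fx=s,fy=s))
E
python3 - <<'E'
from h import *
for n in("top","scene"):
    im,P=cloud(n); save(im,n+'0.png'); np.savez('/tmp/'+n,im=im,P=P); print(n,np.round(np.array(camera_params(n)["extrinsics"]),3).tolist())
    for px in [(320,200),(100,300),(500,300),(320,380)]: print(px,np.round(P[px[1],px[0]],3))
s=sense();print(s)
E
```

```text
pics
top [[-0.028, 0.995, -0.092, 0.466], [-1.0, -0.028, 0.008, 0.025], [0.005, 0.092, 0.996, 1.219], [0.0, 0.0, 0.0, 1.0]]
(320, 200) [0.577 0.007 0.003]
(100, 300) [0.348 0.545 0.026]
(500, 300) [ 0.319 -0.426  0.005]
(320, 380) [0.249 0.022 0.401]
scene [[-0.567, -0.536, 0.625, 1.208], [0.823, -0.385, 0.417, 0.446], [0.017, 0.752, 0.659, 0.821], [0.0, 0.0, 0.0, 1.0]]
(320, 200) [ 0.439 -0.064  0.   ]
(100, 300) [ 0.95  -0.265 -0.012]
(500, 300) [0.482 0.416 0.004]
(320, 380) [0.839 0.21  0.001]
{'t': 0.1, 'q': array([-1.46051358e+00,  5.28366335e-01,  1.43381180e+00, -1.45777018e-05,
        1.18142062e+00, -1.78480694e-01]), 'qd': array([-0.00050426, -0.00043256, -0.00115028,  0.00015988, -0.00013523,
        0.00184898]), 'tau': array([-2.71797944e-04, -4.43303239e+01, -1.78586572e+01, -1.87335263e-04,
        3.86662126e-03, -1.32556443e-05]), 'tcp_pos': array([ 0.17794047, -0.59843614,  0.23042374]), 'tool_rot': array([ 9.89594156e-01,  1.43883285e-01,  2.74597315e-05, -1.00269499e-03]), 'force': array([0.09383069, 0.10566039, 0.34084642]), 'ft_torque': array([ 0.0042273 , -0.01362133,  0.02452871]), 'gripper_force': 0.0, 'finger_gap': 0.9971865475266154}
```

View pics/top0.png

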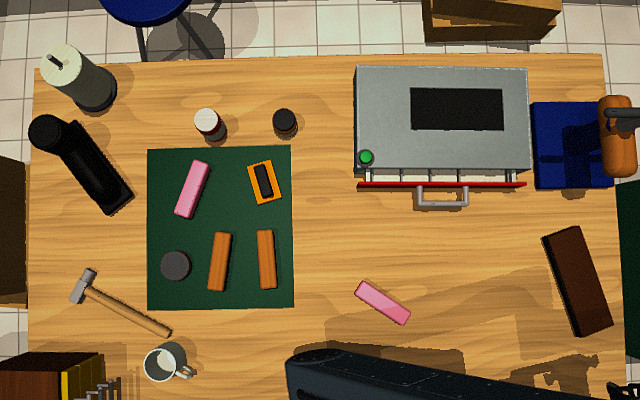

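View pics/scene0.png

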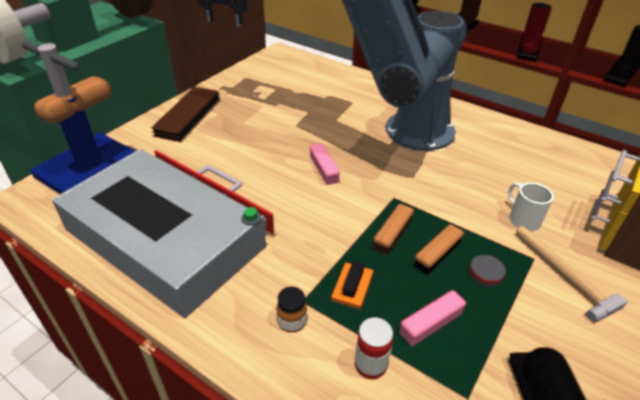

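Top view: button at (366,157), red front along row ~185, handle (442,203). Pad_orange is at (264,181), and brush backs are at (219,261) and (266,259). The tin is at (175,265), pink decoys at (192,189) and (382,302), the jar at (285,121) and the spray can at (209,122). The scene view agrees: three real tools, all upright.

```bash
cat >> h.py <<'E'
def rect(P,m):
    q=P[m]; q=q[np.isfinite(q).all(1)]
    c=(q[:,:2]*1000).astype(np.float32); (cx,cy),(w,h),a=cv2.minAreaRect(c)
    if w<h: a+=90
    a=(a+90)%180-90
    return np.round([cx,cy,max(w,h),min(w,h),a,np.median(q[:,2])*1000,len(q)],1)
def blobs(im,P,lo,hi,zlo,zhi,box,mn=40):
    hsv=cv2.cvtColor(im,cv2.COLOR_RGB2HSV); m=cv2.inRange(hsv,lo,hi)>0
    with np.errstate(invalid='ignore'): m&=(P[...,2]>zlo)&(P[...,2]<zhi)
    b=np.zeros_like(m); b[box[1]:box[3],box[0]:box[2]]=1; m&=b
    n,L,st,_=cv2.connectedComponentsWithStats(m.astype(np.uint8))
    return [(st[i,:4].tolist(),rect(P,L==i)) for i in range(1,n) if st[i,4]>=mn]
E
python3 - <<'E'
from h import *
z=np.load('/tmp/top.npz');im,P=z['im'],z['P']
mat=(145,145,295,310);un=(345,60,535,215)
print('wood');[print(*b) for b in blobs(im,P,(5,100,60),(20,255,255),.03,.05,mat)]
print('orange base');[print(*b) for b in blobs(im,P,(8,200,150),(22,255,255),.004,.03,mat)]
print('black grip');[print(*b) for b in blobs(im,P,(0,0,0),(179,255,70),.03,.05,(235,150,295,215))]
print('tin');[print(*b) for b in blobs(im,P,(0,0,0),(179,255,255),.015,.035,(150,240,200,290))]
print('green');[print(*b) for b in blobs(im,P,(45,120,60),(80,255,255),.1,.13,un)]
print('red');[print(*b) for b in blobs(im,P,(0,150,60),(4,255,255),.06,.09,un,20)]
print('handle');[print(*b) for b in blobs(im,P,(0,0,60),(179,70,255),.045,.08,(405,188,480,212))]
print('unit top');[print(*b) for b in blobs(im,P,(0,0,60),(179,70,255),.085,.105,un)]
print('jar/spray');[print(*b) for b in blobs(im,P,(0,0,0),(179,255,255),.06,.13,(185,95,305,145))]
print('pink');[print(*b) for b in blobs(im,P,(150,50,100),(179,200,255),.02,.06,(140,140,420,330))]
E
```

```text
wood
[256, 229, 21, 60] [439.1 139.5 138.6  39.3   3.2  40.1 972. ]
[207, 232, 24, 60] [436.3 252.3 139.5  39.6  -9.   39.7 951. ]
orange base
[247, 160, 35, 44] [626.1 143.8  97.6  61.4  15.2  14.2 560. ]
black grip
[254, 164, 19, 34] [625.1 143.   77.8  27.5  15.5  39.6 375. ]
tin
[160, 251, 31, 30] [428.3 361.2  71.1  69.8 -83.9  23.9 697. ]
green
[360, 151, 12, 12] [662.4 -95.8  25.3  25.2  -5.2 117.3 114. ]
red
[359, 181, 168, 5] [ 602.7 -281.1  396.7    8.5   88.1   75.   547. ]
handle
[417, 188, 52, 18] [ 572.  -280.3  122.7   40.8   88.3   64.6  394. ]
unit top
[356, 65, 177, 105] [  757.5  -286.7   414.6   246.4    88.     95.3 13675. ]
jar/spray
[194, 108, 29, 30] [757.7 263.3  58.7  57.9 -88.6 108.4 663. ]
[273, 108, 22, 23] [765.1  88.6  51.   49.8  -1.6  74.7 395. ]
pink
[174, 160, 34, 58] [611.6 317.5 138.7  40.6 -21.8  39.6 914. ]
[355, 281, 56, 44] [ 326.6 -132.   138.3   39.    54.3   40.3  957. ]
```

```bash
cat > go.py <<'E'
import sys,numpy as np
from scipy.spatial.transform import Rotation as R
from station import sense
# usage: go.py x y z(mm) yaw(deg of tool y, mod 180) -> turns first, then total shift in tool units
x,y,z,yaw=map(float,sys.argv[1:5]); s=sense(); M=R.from_quat(s["tool_rot"]).as_matrix()
y0=np.degrees(np.arctan2(M[1,1],M[0,1])); q1=np.degrees(s["q"][0]); q6=np.degrees(s["q"][5]); b=np.degrees(np.arctan2(y,x))
for k in(-360,-180,0,180,360):
    n6=b-(yaw+k)
    if abs(n6)<155:
        t=np.radians(yaw+k); d=np.array([x,y,z])/1e3-s["tcp_pos"]
        X=np.array([-np.sin(t),np.cos(t),0]);Y=np.array([np.cos(t),np.sin(t),0])
        print("yaw",yaw+k,"q6 end %.0f"%n6,"turn units %.2f"%((y0-(yaw+k)+180)%360/6-30),"shift",np.round([X@d/.025,Y@d/.025,-d[2]/.025],2))
print("now",np.round(s["tcp_pos"]*1e3,1),"yaw %.1f q6 %.0f tilt %.3f"%(y0,q6,np.degrees(np.arccos(-M[2,2]))),"t",s["t"],"gap %.1f F"%(s["finger_gap"]*85.4),np.round(s["force"],1),s["gripper_force"])
E
python3 -m handwheel '[[[0,0,0,-1],[0,0,0,-1],[0,0,0,-1],[0,0,0,-1],[0,0,0,-1],[0,0,0,-1],[0,0,0,-1],[0,0,0,-1],[0,0,0,-1],[0,0,0,-1],[0,0,0,-1],[0,0,0,-0.9],[0,0,0,0]]]' 32 60
python3 go.py 558.6 -279.8 150 -2
```

```text
t: 1.72
tcp_pos: [0.178, -0.5987, 0.2308]
tool_rot: [0.72, 0.694, 0.0, -0.0]
force: [0.1, 1.0, 0.1]
finger_gap: 0.371
gripper_force: 0.0
yaw -2.0 q6 end -25 turn units -0.02 shift [13.28 14.77  3.23]
now [ 178.  -598.7  230.8] yaw -2.1 q6 -82 tilt 0.067 t 1.725 gap 31.7 F [0.1 1.  0.1] 0.0
```

```bash
python3 -m handwheel '[[[0.9,1,0,0],[0.9,1,0,0],[0.9,1,0,0],[0.9,1,0,0],[0.9,1,0,0],[0.9,1,0,0],[0.9,1,0,0],[0.9,1,0,0],[0.9,1,0,0],[0.9,1,0,0],[0.9,1,0.5,0],[0.9,1,0.5,0],[0.9,1,0.5,0],[0.9,1,0.5,0],[0.68,0.77,0.5,0],[0,0,0.7,0],[0,0,0,0],[0,0,0,0]]]' >/dev/null
python3 go.py 558.6 -279.8 42 -2
python3 - <<'E'
from h import *
im,P=cloud('top'); save(im,'t1.png',(330,60,640,400),1.6)
print(blobs(im,P,(0,0,60),(179,70,255),.045,.08,(405,188,480,212)))
E
```

```text
yaw -2.0 q6 end -25 turn units -0.02 shift [0.07 0.01 4.37]
now [ 558.2 -281.5  151.4] yaw -2.1 q6 -35 tilt 0.020 t 3.975 gap 32.1 F [0.6 0.4 0.2] 0.0
[([417, 188, 34, 18], array([ 571.9, -257.8,   77.7,   40.5,   87. ,   64.5,  236. ]))]
```

View pics/t1.png

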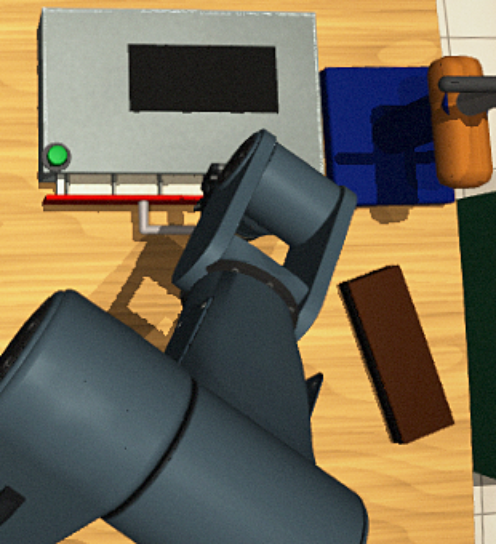

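The gripper is over the handle bar, and the bar end is visible at (150,225) in the crop. No tools were hidden under the arm there. Descend and grip.

```bash
python3 -m handwheel '[[[0,0,1,0],[0,0,1,0],[0,0,1,0],[0,0,0.7,0],[0,0,0.65,0],[0,0,0,0],[0,0,0,0]]]' 32 60 >/dev/null
python3 go.py 558.6 -279.8 42 -2
python3 -m handwheel '[[[0,0,0,0],[0,0,0,0],[0,0,0,0],[0,0,0,0],[0,0,0,0],[0,0,0,0]]]' 0 60
python3 go.py 558.6 -279.8 42 -2
```

```text
yaw -2.0 q6 end -25 turn units -0.01 shift [ 0.04 -0.03  0.05]
now [ 559.4 -280.9   43.1] yaw -2.1 q6 -35 tilt 0.072 t 4.9 gap 32.0 F [-0.2 -0.   0.1] 0.0
t: 5.65
tcp_pos: [0.5593, -0.2808, 0.0436]
tool_rot: [0.72, 0.694, 0.0, 0.001]
force: [-1.1, 0.8, 5.4]
finger_gap: 0.142
gripper_force: 58.6
yaw -2.0 q6 end -25 turn units -0.01 shift [ 0.04 -0.03  0.06]
now [ 559.3 -280.8   43.6] yaw -2.0 q6 -35 tilt 0.077 t 5.65 gap 12.1 F [-1.1  0.8  5.4] 58.61912190914154
```

```bash
python3 -m handwheel '[[[0,-0.5,0,0],[0,-0.5,0,0],[0,-0.5,0,0],[0,-0.5,0,0],[0,-0.5,0,0],[0,-0.5,0,0],[0,-0.5,0,0],[0,-0.5,0,0],[0,-0.5,0,0],[0,-0.5,0,0],[0,-0.5,0,0],[0,-0.5,0,0],[0,-0.3,0,0],[0,-0.2,0,0],[0,0,0,0],[0,0,0,0]]]' >/dev/null
python3 go.py 558.6 -279.8 42 -2
python3 -m handwheel '[[[0,-0.1,0,0],[0,-0.1,0,0],[0,-0.1,0,0],[0,-0.1,0,0],[0,0,0,0],[0,0,0,0]]]' >/dev/null
python3 go.py 558.6 -279.8 42 -2
```

```text
yaw -2.0 q6 end -25 turn units -0.01 shift [0.08 6.44 0.06]
now [ 397.7 -276.1   43.6] yaw -2.1 q6 -46 tilt 0.286 t 7.65 gap 11.9 F [4.5 1.3 8.7] 60.20045042037964
yaw -2.0 q6 end -25 turn units -0.01 shift [0.08 6.83 0.06]
now [ 387.9 -275.8   43.5] yaw -2.1 q6 -47 tilt 0.310 t 8.4 gap 11.8 F [5.1 1.4 7. ] 60.20084738731384
```

```bash
python3 -m handwheel '[[[0,-0.1,0,0],[0,-0.1,0,0],[0,0,0,0],[0,0,0,0]]]' >/dev/null
python3 go.py 558.6 -279.8 42 -2
python3 -m handwheel '[[[0,-0.1,0,0],[0,-0.1,0,0],[0,0,0,0],[0,0,0,0]]]' >/dev/null
python3 go.py 558.6 -279.8 42 -2
python3 - <<'E'
from h import *
im,P=cloud('top'); 
print('red');[print(*b) for b in blobs(im,P,(0,150,60),(4,255,255),.06,.09,(340,180,540,320),20)]
E
```

```text
yaw -2.0 q6 end -25 turn units -0.03 shift [0.08 6.91 0.06]
now [ 385.8 -275.8   43.6] yaw -2.2 q6 -47 tilt 0.601 t 8.9 gap 12.1 F [16.4  7.1  4.8] 59.95296657085419
yaw -2.0 q6 end -25 turn units -0.06 shift [0.09 6.92 0.06]
now [ 385.6 -276.    43.6] yaw -2.4 q6 -48 tilt 1.098 t 9.4 gap 11.9 F [35.9 16.6 -1.1] 59.904847741127014
red
[507, 255, 22, 3] [ 427.1 -447.    51.3    4.7   87.8   76.2   58. ]
[359, 256, 87, 3] [ 434.3 -176.3  198.8    4.8   88.1   75.5  255. ]
```

At the end stop. Ease off, open, and lift.

```bash
python3 -m handwheel '[[[0,0.15,0,0],[0,0.1,0,0],[0,0,0,0]]]' >/dev/null
python3 -m handwheel '[[[0,0,0,0],[0,0,0,0],[0,0,0,0],[0,0.1,0,0],[0,0.2,0,0],[0,0.1,0,0],[0,0,-0.5,0],[0,0,-1,0],[0,0,-1,0],[0,0,-1,0],[0,0,-1,0],[0,0,-1,0],[0,0,-1,0],[0,0,-1,0],[0,0,0,0]]]' 34 >/dev/null
python3 go.py 439 139.5 160 93.2
python3 - <<'E'
from h import *
im,P=cloud('top'); np.savez('/tmp/top',im=im,P=P)
print('red');[print(*b) for b in blobs(im,P,(0,150,60),(4,255,255),.06,.09,(340,150,540,320),20)]
save(im,'t2.png')
E
```

```text
yaw -86.8 q6 end 104 turn units 14.13 shift [  2.76 -16.44   2.88]
yaw 93.2 q6 end -76 turn units -15.87 shift [-2.76 16.44  2.88]
now [ 393.  -274.7  232. ] yaw -2.0 q6 -46 tilt 0.203 t 11.7 gap 33.9 F [0.3 0.5 0.1] 0.0
red
[359, 250, 113, 3] [ 447.  -206.7  259.5    4.8   88.1   75.4  335. ]
[491, 250, 16, 3] [ 440.3 -402.7   37.8    4.7   87.8   75.9   36. ]
```

View pics/t2.png

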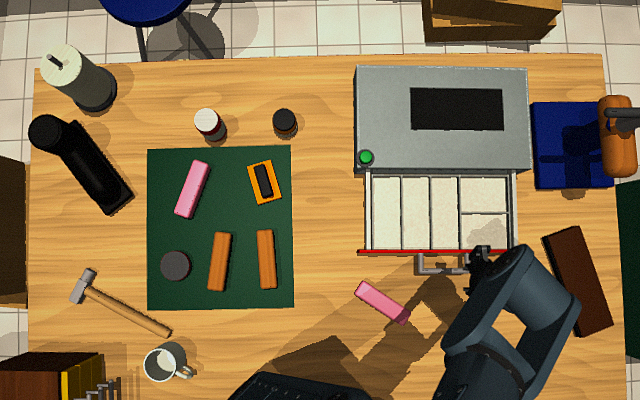

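The tray stays locked out, with the front at row ~252. The long compartments are at x≈386, 415 and 445, and the crosswise ones at (485,195) and (485,230). Next I measure the compartment floors and go to the first brush.

```bash
python3 - <<'E'
from h import *
z=np.load('/tmp/top.npz');im,P=z['im'],z['P']
for b in blobs(im,P,(0,0,60),(60,90,255),.02,.037,(360,165,520,262),60): print(*b)
E
python3 -m handwheel '[[[0,0,0,1],[0,0,0,1],[0,0,0,1],[0,0,0,1],[0,0,0,1],[0,0,0,1],[0,0,0,1],[0,0,0,1],[0,0,0,1],[0,0,0,1],[0,0,0,1],[0,0,0,1],[0,0,0,1],[0,0,0,1],[0,0,0,0.13],[0,0,0,0]]]' 60 60 >/dev/null
python3 -m handwheel '[[[0,-1,0,0],[0,-1,0,0],[0,-1,0,0],[0,-1,0,0],[0.5,-1,0,0],[0.5,-1,0,0],[0.5,-1,0,0],[0.5,-1,0,0],[0.5,-1,0,0],[0.3,-1,0,0],[0,-1,0,0],[0,-1,0,0],[0,-1,0,0],[0,-1,0.5,0],[0,-1,0.5,0],[0,-1,0.5,0],[0,-0.44,0.5,0],[0,0,0.8,0],[0,0,0,0],[0,0,0,0]]]' >/dev/null
python3 go.py 439 139.5 15 -86.8
python3 - <<'E'
from h import *
im,P=cloud('scene'); save(im,'s1.png')
E
```

```text
[373, 176, 28, 73] [ 5.420e+02 -1.513e+02  1.735e+02  6.520e+01 -1.300e+00  3.050e+01
  1.929e+03]
[403, 176, 27, 73] [ 5.400e+02 -2.211e+02  1.734e+02  6.310e+01 -1.800e+00  3.060e+01
  1.875e+03]
[431, 176, 28, 73] [ 5.379e+02 -2.912e+02  1.741e+02  6.490e+01 -1.600e+00  3.060e+01
  1.872e+03]
[461, 177, 46, 35] [ 578.2 -388.6  111.5   83.4   88.1   30.7 1528. ]
[462, 213, 45, 36] [ 489.7 -386.2  111.9   84.1   88.    30.8 1509. ]
yaw -86.8 q6 end 104 turn units -0.01 shift [-0.04  0.    5.82]
yaw 93.2 q6 end -76 turn units 29.99 shift [ 0.04 -0.    5.82]
now [440.  139.6 160.4] yaw -86.8 q6 91 tilt 0.017 t 16.25 gap 59.9 F [-0.  -0.2 -0.6] 0.0
```

View pics/s1.png

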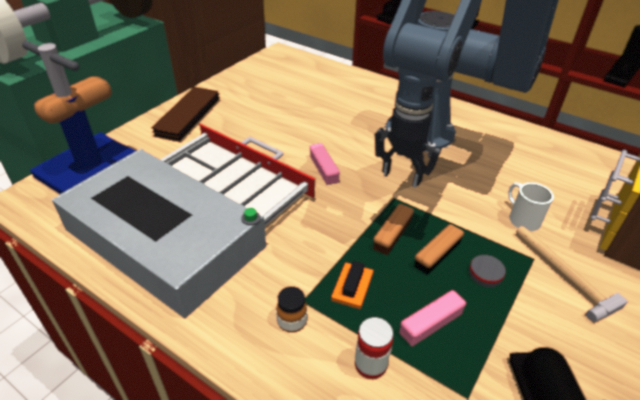

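The gripper is above the first brush (394,228) and nothing has shifted. The lane centres fit the given 70 and 89 mm pitches. Descend and grip.

```bash
python3 -m handwheel '[[[0,0,1,0],[0,0,1,0],[0,0,1,0],[0,0,1,0],[0,0,1,0],[0,0,0.5,0],[0,0,0.3,0],[0,0,0,0],[0,0,0,0]]]' 60 60 >/dev/null
python3 go.py 439 139.5 15 -86.8
python3 -m handwheel '[[[0,0,0,0],[0,0,0,0],[0,0,0,0],[0,0,0,0],[0,0,0,0],[0,0,0,0]]]' 0 60 >/dev/null
python3 go.py 439 139.5 15 -86.8
python3 -m handwheel '[[[0,0,-1,0],[0,0,-1,0],[0,0,-1,0],[0,0,-1,0],[0,0,-1,0],[0,0,0,0],[0,0,0,0]]]' >/dev/null
python3 go.py 538 -291 47 -92
```

```text
yaw -86.8 q6 end 104 turn units -0.01 shift [-0.06  0.01  0.03]
yaw 93.2 q6 end -76 turn units 29.99 shift [ 0.06 -0.01  0.03]
now [440.5 139.7  15.7] yaw -86.8 q6 91 tilt 0.077 t 17.425 gap 60.1 F [-0.5  0.  -0.3] 0.0
yaw -86.8 q6 end 104 turn units -0.01 shift [-0.06  0.01  0.04]
yaw 93.2 q6 end -76 turn units 29.99 shift [ 0.06 -0.01  0.04]
now [440.4 139.8  15.9] yaw -86.8 q6 91 tilt 0.086 t 18.175 gap 39.0 F [-0.5 -0.1  6.6] 60.988805294036865
yaw -92.0 q6 end 64 turn units 0.86 shift [ 4.55 17.08  3.7 ]
yaw 88.0 q6 end -116 turn units -29.14 shift [ -4.55 -17.08   3.7 ]
now [439.3 139.6 139.5] yaw -86.8 q6 91 tilt 0.067 t 19.05 gap 38.8 F [-0.8  0.2 -1.6] 61.05348587036133
```

```bash
python3 -m handwheel '[[[0,0,0,0.86],[0.3,1,0,0],[0.3,1,0,0],[0.3,1,0,0],[0.3,1,0,0],[0.3,1,0,0],[0.3,1,0,0],[0.3,1,0,0],[0.3,1,0,0],[0.3,1,0,0],[0.3,1,0,0],[0.3,1,0,0],[0.3,1,0,0],[0.3,1,0,0],[0.3,1,0,0],[0.35,1,0,0],[0,1,0,0],[0,1,0,0],[0,0,0,0],[0,0,0,0]]]' >/dev/null
python3 go.py 538 -291 47 -92
python3 - <<'E'
from h import *
im,P=cloud('scene'); save(im,'s2.png',(40,60,360,300),2)
E
```

```text
yaw -92.0 q6 end 64 turn units -0.00 shift [-0.    0.1   3.71]
yaw 88.0 q6 end -116 turn units 30.00 shift [ 0.   -0.1   3.71]
now [ 538.2 -288.6  139.8] yaw -92.0 q6 53 tilt 0.099 t 21.55 gap 39.2 F [-0.4 -0.5 -2.8] 61.02529764175415
```

View pics/s2.png

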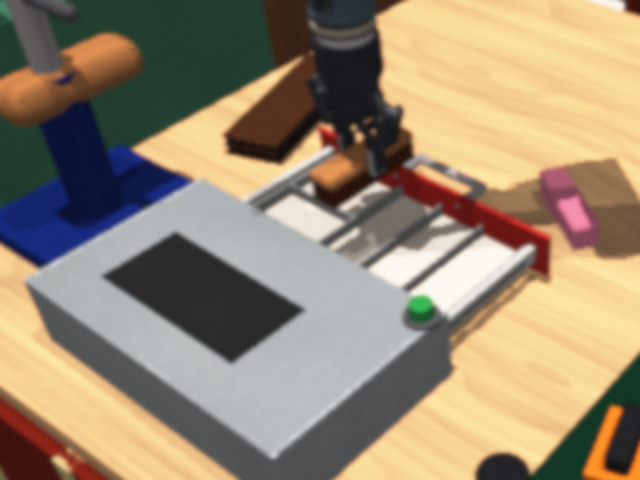

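The brush is held level above the third lane (360,160 in the crop). Lower, release, lift.

```bash
python3 -m handwheel '[[[0,0.1,0.8,0],[0,0,0.8,0],[0,0,0.8,0],[0,0,0.6,0],[0,0,0.4,0],[0,0,0.3,0],[0,0,0,0],[0,0,0,0]]]' >/dev/null
python3 go.py 538 -291 47 -92
python3 -m handwheel '[[[0,0,0,0],[0,0,0,0],[0,0,0,0],[0,0,0,0],[0,0,-0.3,0],[0,0,-0.6,0],[0,0,-1,0],[0,0,-1,0],[0,0,-1,0],[0,0,-1,0],[0,0,-1,0],[0,0,0,0]]]' 56 >/dev/null
python3 go.py 436.3 252.3 15 -99
python3 - <<'E'
from h import *
im,P=cloud('top'); np.savez('/tmp/top',im=im,P=P)
mat=(145,145,295,310)
print('wood');[print(*b) for b in blobs(im,P,(5,100,60),(20,255,255),.03,.05,mat)]
print('in tray');[print(*b) for b in blobs(im,P,(5,100,60),(20,255,255),.05,.09,(360,165,520,262))]
print('orange base');[print(*b) for b in blobs(im,P,(8,200,150),(22,255,255),.004,.03,mat)]
E
```

```text
yaw -92.0 q6 end 64 turn units 0.00 shift [-0.05 -0.03  0.04]
yaw 88.0 q6 end -116 turn units -30.00 shift [0.05 0.03 0.04]
now [ 539.1 -291.8   48. ] yaw -92.0 q6 53 tilt 0.058 t 22.6 gap 38.8 F [ 1.  -0.  -0.9] 61.03955626487732
yaw -99.0 q6 end 129 turn units 1.17 shift [ -7.51 -20.87   7.33]
yaw 81.0 q6 end -51 turn units -28.83 shift [ 7.51 20.87  7.33]
now [ 540.2 -292.5  198.3] yaw -92.0 q6 53 tilt 0.375 t 24.1 gap 56.0 F [ 1.1  0.1 -0. ] 0.0
wood
[207, 231, 24, 61] [436.4 251.7 139.9  39.4  -9.2  39.6 962. ]
in tray
[441, 182, 17, 59] [ 537.5 -292.4  136.1   39.4   -2.4   70.   734. ]
orange base
[247, 160, 35, 45] [626.2 143.9  98.2  61.6  15.8  14.2 571. ]
```

```bash
python3 -m handwheel '[[[0,0,0,1],[0,0,0,0.2],[-0.4,-1,0,0],[-0.4,-1,0,0],[-0.4,-1,0,0],[-0.4,-1,0,0],[-0.4,-1,0,0],[-0.4,-1,0,0],[-0.4,-1,0,0],[-0.4,-1,0,0],[-0.4,-1,0,0],[-0.4,-1,0,0],[-0.4,-1,0,0],[-0.4,-1,0,0],[-0.4,-1,0,0],[-0.4,-1,0,0],[-0.4,-1,0,0],[-0.4,-1,0,0]]]' 60 >/dev/null
python3 -m handwheel '[[[-0.4,-1,0.3,0],[-0.4,-1,0.3,0],[-0.3,-1,0.4,0],[0,-0.9,0.5,0],[0,0,0.5,0],[0,0,0,0],[0,0,0,0]]]' >/dev/null
python3 go.py 436.4 251.7 15 -99.2
python3 - <<'E'
from h import *
im,P=cloud('scene')
print('wood',*blobs(im,P,(5,100,40),(20,255,255),.03,.045,(380,190,520,280)))
E
```

```text
yaw -99.2 q6 end 129 turn units -0.01 shift [-0.01 -0.92  5.21]
yaw 80.8 q6 end -51 turn units 29.99 shift [0.01 0.92 5.21]
now [433.  229.  145.2] yaw -99.2 q6 114 tilt 0.020 t 27.275 gap 60.3 F [-0.3  0.3 -0.4] 0.0
wood ([415, 225, 48, 42], array([439.7, 257.1, 141. ,  40.4,  -8.7,  40. , 885. ]))
```

```bash
python3 -m handwheel '[[[0,-0.94,1,0],[0,0,1,0],[0,0,1,0],[0,0,1,0],[0,0,0.6,0],[0,0,0.4,0],[0,0,0.2,0],[0,0,0,0],[0,0,0,0]]]' 60 60 >/dev/null
python3 go.py 436.4 251.7 15 -99.2
python3 -m handwheel '[[[0,0,0,0],[0,0,0,0],[0,0,0,0],[0,0,0,0],[0,0,0,0],[0,0,0,0]]]' 0 60 >/dev/null
python3 -m handwheel '[[[0,0,-1,0],[0,0,-1,0],[0,0,-1,0],[0,0,-1,0],[0,0,-1,0],[0,0,0,0],[0,0,0,0]]]' >/dev/null
python3 go.py 540 -221.5 47 -92
```

```text
yaw -99.2 q6 end 129 turn units 0.00 shift [-0.03  0.05  0.02]
yaw 80.8 q6 end -51 turn units -30.00 shift [ 0.03 -0.05  0.02]
now [437.3 252.9  15.6] yaw -99.2 q6 117 tilt 0.063 t 28.45 gap 60.1 F [-0.7 -0.1 -0.1] 0.0
yaw -92.0 q6 end 70 turn units -1.20 shift [ 4.81 18.8   3.69]
yaw 88.0 q6 end -110 turn units 28.80 shift [ -4.81 -18.8    3.69]
now [436.1 252.5 139.2] yaw -99.2 q6 117 tilt 0.100 t 30.075 gap 39.0 F [-0.2 -0.5 -2.4] 61.055424213409424
```

```bash
python3 -m handwheel '[[[0,0,0,-1],[0,0,0,-0.2],[0.3,1,0,0],[0.3,1,0,0],[0.3,1,0,0],[0.3,1,0,0],[0.3,1,0,0],[0.3,1,0,0],[0.3,1,0,0],[0.3,1,0,0],[0.3,1,0,0],[0.3,1,0,0],[0.3,1,0,0],[0.3,1,0,0],[0.3,1,0,0],[0.3,1,0,0],[0.3,1,0,0],[0.31,1,0,0]]]' >/dev/null
python3 -m handwheel '[[[0,1,0,0],[0,1,0,0],[0,0.8,0,0],[0,0,0,0],[0,0,0,0]]]' >/dev/null
python3 go.py 540 -221.5 47 -92
python3 - <<'E'
from h import *
im,P=cloud('scene'); save(im,'s3.png',(40,60,360,300),2)
E
```

```text
yaw -92.0 q6 end 70 turn units -0.00 shift [-0.01  0.05  3.71]
yaw 88.0 q6 end -110 turn units 30.00 shift [ 0.01 -0.05  3.71]
now [ 540.4 -220.4  139.8] yaw -92.0 q6 59 tilt 0.089 t 32.95 gap 39.0 F [-0.5 -0.6 -1.5] 61.0250723361969
```

View pics/s3.png

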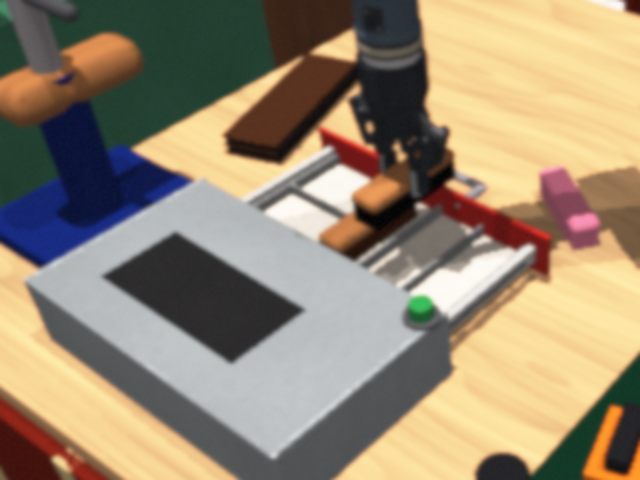

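The second brush (400,185 in the crop) is level over the middle lane, and the first lies flat in its own lane (365,225). Lower and release.

```bash
python3 -m handwheel '[[[0,0.05,0.8,0],[0,0,0.8,0],[0,0,0.8,0],[0,0,0.6,0],[0,0,0.4,0],[0,0,0.3,0],[0,0,0,0],[0,0,0,0]]]' >/dev/null
python3 go.py 540 -221.5 47 -92
python3 -m handwheel '[[[0,0,0,0],[0,0,0,0],[0,0,0,0],[0,0,0,0],[0,0,-0.3,0],[0,0,-0.6,0],[0,0,-1,0],[0,0,-1,0],[0,0,-1,0],[0,0,-1,0],[0,0,-1,0],[0,0,0,0]]]' 56 >/dev/null
python3 - <<'E'
from h import *
im,P=cloud('top'); np.savez('/tmp/top',im=im,P=P)
mat=(145,145,330,310)
print('in tray');[print(*b) for b in blobs(im,P,(5,100,60),(20,255,255),.05,.09,(360,165,520,262))]
print('orange base');[print(*b) for b in blobs(im,P,(8,200,150),(22,255,255),.004,.03,mat)]
print('black grip');[print(*b) for b in blobs(im,P,(0,0,0),(179,255,70),.03,.05,(235,140,310,225))]
E
python3 go.py 625.5 143.5 20 105.5
```

```text
yaw -92.0 q6 end 70 turn units 0.00 shift [-0.04 -0.05  0.04]
yaw 88.0 q6 end -110 turn units -30.00 shift [0.04 0.05 0.04]
now [ 541.1 -222.7   48. ] yaw -92.0 q6 59 tilt 0.059 t 34.0 gap 38.8 F [-0.4  0.8 -0.8] 61.07510805130005
in tray
[412, 182, 16, 15] [ 590.8 -224.5   36.4   33.4   87.    69.9  210. ]
[412, 209, 13, 27] [ 513.4 -215.4   61.    26.3   -6.4   69.9  191. ]
[444, 220, 15, 13] [ 506.3 -298.6   37.7   24.7   62.8   70.8  125. ]
orange base
[247, 160, 35, 45] [626.  143.8  97.9  61.3  15.3  14.2 567. ]
black grip
[254, 164, 19, 34] [625.6 143.   78.1  27.6  15.5  39.8 368. ]
yaw -74.5 q6 end 87 turn units -2.91 shift [  7.16 -13.21   7.06]
yaw 105.5 q6 end -93 turn units 27.09 shift [-7.16 13.21  7.06]
now [ 541.2 -222.6  196.4] yaw -92.0 q6 59 tilt 0.168 t 35.55 gap 56.4 F [0.6 0.4 0. ] 0.0
```

```bash
python3 -m handwheel '[[[0,0,0,-1],[0,0,0,-1],[0,0,0,-0.9],[0.5,-1,0,0],[0.5,-1,0,0],[0.5,-1,0,0],[0.5,-1,0,0],[0.5,-1,0,0],[0.5,-1,0,0],[0.5,-1,0,0],[0.5,-1,0,0],[0.5,-1,0.2,0],[0.5,-1,0.3,0],[0.5,-1,0.5,0],[0.5,-1,0.5,0],[0.6,-1,0.5,0],[0.56,-0.21,0,0],[0,0,0,0],[0,0,0,0]]]' 48 >/dev/null
python3 go.py 625.8 143.5 18 -74.6
python3 - <<'E'
from h import *
im,P=cloud('scene')
print('orange',*blobs(im,P,(8,200,100),(22,255,255),.005,.025,(320,250,400,320)))
im,P=cloud('top')
print('in tray');[print(*b) for b in blobs(im,P,(5,100,60),(20,255,255),.05,.09,(360,165,520,262))]
E
```

```text
yaw -74.6 q6 end 88 turn units -0.01 shift [ 0.02 -0.04  5.09]
yaw 105.4 q6 end -92 turn units 29.99 shift [-0.02  0.04  5.09]
now [625.6 142.5 145.3] yaw -74.6 q6 78 tilt 0.023 t 37.925 gap 47.9 F [ 0.4  0.5 -0.5] 0.0
orange ([332, 263, 41, 45], array([629.2, 147.5, 100.5,  62.2,  15.5,  14.3, 731. ]))
in tray
[412, 182, 17, 59] [ 539.7 -224.3  136.    39.5   -2.2   69.9  967. ]
[441, 182, 18, 59] [ 537.7 -292.7  136.2   40.9   -1.7   70.3 1000. ]
```

Both brushes lie at their lane centres with tops at 70 mm, as required. Now the pad.

```bash
python3 -m handwheel '[[[0,0,1,0],[0,0,1,0],[0,0,1,0],[0,0,1,0],[0,0,0.6,0],[0,0,0.3,0],[0,0,0.2,0],[0,0,0,0],[0,0,0,0]]]' 48 60 >/dev/null
python3 go.py 625.8 143.5 18 -74.6
python3 -m handwheel '[[[0,0,0,0],[0,0,0,0],[0,0,0,0],[0,0,0,0],[0,0,0,0],[0,0,0,0]]]' 0 60 >/dev/null
python3 -m handwheel '[[[0,0,-1,0],[0,0,-1,0],[0,0,-1,0],[0,0,-1,0],[0,0,-1,0],[0,0,0,0],[0,0,0,0]]]' >/dev/null
python3 go.py 489.7 -386.5 49 -2
```

```text
yaw -74.6 q6 end 88 turn units 0.00 shift [-0.01  0.    0.01]
yaw 105.4 q6 end -92 turn units -30.00 shift [ 0.01 -0.    0.01]
now [626.1 143.6  18.2] yaw -74.6 q6 78 tilt 0.076 t 39.15 gap 48.1 F [-0.4  0.4  0.1] 0.0
yaw -182.0 q6 end 144 turn units 17.90 shift [21.37  4.65  3.69]
yaw -2.0 q6 end -36 turn units -12.10 shift [-21.37  -4.65   3.69]
now [624.5 143.4 141.2] yaw -74.6 q6 78 tilt 0.141 t 40.775 gap 26.9 F [-0.3 -0.  -1.3] 60.179057121276855
```

```bash
python3 -m handwheel '[[[0,0,0,-1],[0,0,0,-1],[0,0,0,-1],[0,0,0,-1],[0,0,0,-1],[0,0,0,-1],[0,0,0,-1],[0,0,0,-1],[0,0,0,-1],[0,0,0,-1],[0,0,0,-1],[0,0,0,-1],[0,0,0,-0.1],[0,-0.8,0,0],[-1,-0.8,0,0],[-1,-0.8,0,0],[-1,-0.8,0,0],[-1,-0.8,0,0],[-1,-0.65,0,0]]]' >/dev/null
python3 -m handwheel '[[[-1,0,0,0],[-1,0,0,0],[-1,0,0,0],[-1,0,0,0],[-1,0,0,0],[-1,0,0,0],[-1,0,0,0],[-1,0,0,0],[-1,0,0,0],[-1,0,0,0],[-1,0,0,0],[-1,0,0,0],[-1,0,0,0],[-1,0,0,0],[-1,0,0,0],[-1,0,0,0],[-0.37,0,0,0],[0,0,0,0],[0,0,0,0]]]' >/dev/null
python3 go.py 489.7 -386.5 49 -2
python3 - <<'E'
from h import *
im,P=cloud('scene'); save(im,'s4.png',(40,40,360,280),2)
E
```

```text
yaw -182.0 q6 end 144 turn units -29.99 shift [0.05 0.03 3.73]
yaw -2.0 q6 end -36 turn units 0.01 shift [-0.05 -0.03  3.73]
now [ 490.6 -385.3  142.4] yaw -2.0 q6 -46 tilt 0.087 t 45.525 gap 26.6 F [-0.8 -0.3 -0.4] 60.1724910736084
```

View pics/s4.png

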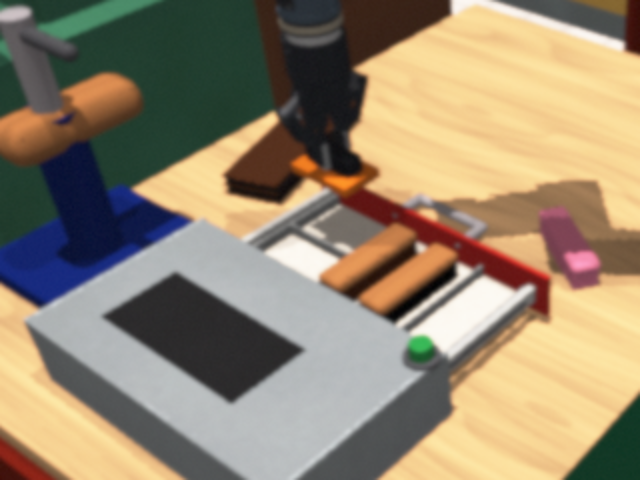

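The pad is held level and square over the front crosswise compartment (335,165 in the crop), with both brushes lying properly. Lower and release.

```bash
python3 -m handwheel '[[[-0.05,0,0.8,0],[0,0,0.8,0],[0,0,0.8,0],[0,0,0.6,0],[0,0,0.4,0],[0,0,0.3,0],[0,0,0,0],[0,0,0,0]]]' >/dev/null
python3 go.py 489.7 -386.5 49 -2
python3 -m handwheel '[[[0,0,0,0],[0,0,0,0],[0,0,0,0],[0,0,0,0],[0,0,-0.3,0],[0,0,-0.6,0],[0,0,-1,0],[0,0,-1,0],[0,0,-1,0],[0,0,-1,0],[0,0,-1,0],[0,0,-1,0],[0,0,0,0]]]' 45 >/dev/null
python3 -m handwheel '[[[1,0,0,0],[1,0,0,0],[1,0,0,0],[1,0,0,0],[1,0,0,0],[1,0,0,0],[1,0,0,0],[1,0,0,0],[1,0.8,0,0],[1,0.8,0,0],[1,0.8,0,0],[1,0.8,0,0],[0,0.8,0,0],[0,0.8,0,0],[0,0.8,0,0],[0,0.8,0,0],[0,0,0,0]]]' 0 >/dev/null
python3 go.py 662 -96 135 -2
python3 - <<'E'
from h import *
im,P=cloud('top'); save(im,'t3.png')
print('orange base');[print(*b) for b in blobs(im,P,(8,200,120),(22,255,255),.03,.06,(450,165,520,262))]
print('in tray');[print(*b) for b in blobs(im,P,(5,100,60),(20,255,255),.06,.09,(360,165,462,262))]
print('red');[print(*b) for b in blobs(im,P,(0,150,60),(4,255,255),.06,.09,(340,150,540,320),20)]
E
```

```text
yaw -182.0 q6 end 144 turn units -30.00 shift [-0.06  0.06  0.06]
yaw -2.0 q6 end -36 turn units 0.00 shift [ 0.06 -0.06  0.06]
now [ 491.  -388.    50.6] yaw -2.0 q6 -47 tilt 0.063 t 46.575 gap 26.6 F [-0.9  0.4 -0.7] 60.17323136329651
yaw -2.0 q6 end -6 turn units 0.01 shift [-0.14  0.01  3.49]
now [661.9 -92.5 222.3] yaw -1.9 q6 -16 tilt 0.035 t 50.325 gap -0.4 F [ 0.5 -0.7  0.1] 0.0
orange base
[467, 218, 41, 26] [ 489.4 -390.1  101.4   59.9   88.1   44.7  573. ]
in tray
[412, 182, 17, 59] [ 539.4 -224.5  135.8   38.5   -3.1   70.1  721. ]
[441, 182, 18, 59] [ 537.7 -293.   136.3   40.7   -1.7   70.1 1009. ]
red
[415, 249, 114, 4] [ 443.6 -339.5  267.7    7.    88.    75.6  303. ]
```

View pics/t3.png

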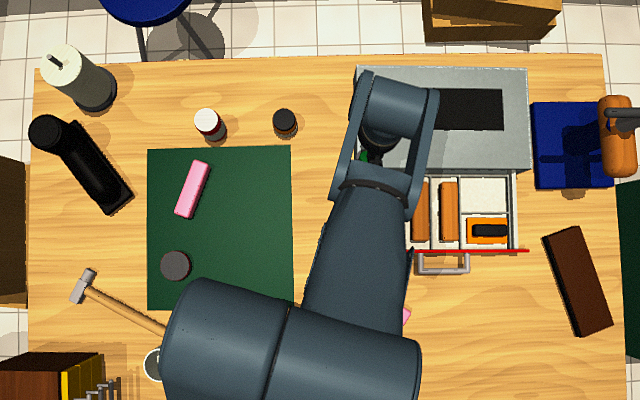

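All three tools are in: two brushes in the long lanes (420/449,212) and the orange pad at (487,231). The mat holds only the decoy and the tin. Press the release.

```bash
python3 -m handwheel '[[[-0.14,0,1,0],[0,0,1,0],[0,0,1,0],[0,0,0.5,0],[0,0,0.35,0],[0,0,0.2,0],[0,0,0.2,0],[0,0,0.12,0],[0,0,0.08,0],[0,0,0.04,0],[0,0,0,0],[0,0,0,0],[0,0,0,0]]]' 0
python3 go.py 662 -96 108 -2
python3 - <<'E'
from h import *
im,P=cloud('top')
print('red');[print(*b) for b in blobs(im,P,(0,150,60),(4,255,255),.06,.09,(340,150,540,320),20)]
E
```

```text
t: 52.0
tcp_pos: [0.6613, -0.097, 0.1103]
tool_rot: [0.719, 0.695, 0.0, 0.0]
force: [0.6, -0.7, 1.7]
finger_gap: -0.001
gripper_force: 1.1
yaw -2.0 q6 end -6 turn units 0.00 shift [0.04 0.03 0.09]
now [661.3 -97.  110.3] yaw -2.0 q6 -16 tilt 0.044 t 52.0 gap -0.1 F [ 0.6 -0.7  1.7] 1.082473061978817
red
[410, 248, 119, 3] [ 447.3 -334.   279.7    4.8   88.    75.3  355. ]
```

```bash
python3 -m handwheel '[[[0,0,0.1,0],[0,0,0.1,0],[0,0,0.05,0],[0,0,0,0],[0,0,0,0],[0,0,0,0],[0,0,0,0]]]' 0
python3 - <<'E'
from h import *
im,P=cloud('top')
print('red');[print(*b) for b in blobs(im,P,(0,150,60),(4,255,255),.06,.09,(340,150,540,320),20)]
E
```

```text
t: 52.92
tcp_pos: [0.6615, -0.097, 0.107]
tool_rot: [0.719, 0.695, 0.0, 0.001]
force: [-3.5, 1.5, 14.5]
finger_gap: -0.003
gripper_force: 7.8
red
[406, 209, 122, 4] [ 537.2 -333.2  287.     6.6   88.4   75.6  364. ]
```

Released: the tray sprang back by about 90 mm. Lift off and go in front of the handle.

```bash
python3 -m handwheel '[[[0,0,-0.4,0],[0,0,-1,0],[0,0,-1,0],[0,0,-1,0],[0,0,-0.5,0],[0,-1,0,0],[0,-1,0,0],[-1,-1,0,0],[-1,-1,0,0],[-1,-1,0,0],[-1,-1,0,0],[-1,-1,0,0],[-1,-1,0,0],[-1,-1,0,0],[0,0,0,0],[0,0,0,0]]]' 0 >/dev/null
python3 go.py 445 -279 45 -2
python3 - <<'E'
from h import *
im,P=cloud('top'); save(im,'t4.png',(330,60,550,320),2)
print('red');[print(*b) for b in blobs(im,P,(0,150,60),(4,255,255),.06,.09,(340,150,540,320),20)]
print('handle');[print(*b) for b in blobs(im,P,(0,0,60),(179,70,255),.045,.08,(405,200,480,260))]
E
```

```text
yaw -182.0 q6 end 150 turn units 30.00 shift [ 0.6  -0.62  6.25]
yaw -2.0 q6 end -30 turn units -0.00 shift [-0.6   0.62  6.25]
now [ 430.  -263.5  201.1] yaw -2.0 q6 -42 tilt 0.065 t 54.975 gap 0.1 F [ 0.1 -0.1 -0.9] 0.0
red
[359, 204, 169, 4] [ 550.6 -279.9  398.1    7.    88.2   75.1  559. ]
handle
[417, 207, 52, 21] [ 522.8 -277.7  121.1   46.7   87.3   64.8  417. ]
```

View pics/t4.png

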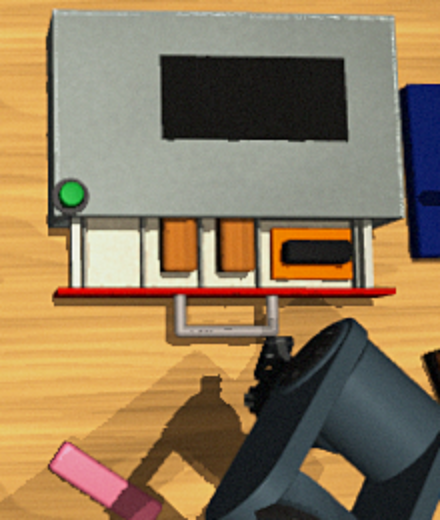

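The tray rests at about 0.08 with the tools still in place, and the handle is clear of the gripper. Descend and push gently.

```bash
python3 -m handwheel '[[[-0.6,0.5,1,0],[0,0,1,0],[0,0,1,0],[0,0,1,0],[0,0,1,0],[0,0,0.8,0],[0,0,0.45,0],[0,0,0,0],[0,0.5,0,0],[0,0.5,0,0],[0,0.3,0,0],[0,0.2,0,0],[0,0.2,0,0],[0,0.2,0,0],[0,0.3,0,0],[0,0.3,0,0],[0,0.3,0,0],[0,0.3,0,0],[0,0,0,0]]]' 0 >/dev/null
python3 go.py 564 -282 45 -2
python3 -m handwheel '[[[0,0.3,0,0],[0,0.3,0,0],[0,0.3,0,0],[0,0.3,0,0],[0,0.2,0,0],[0,0.15,0,0],[0,0.1,0,0],[0,0,0,0],[0,0,0,0]]]' 0 >/dev/null
python3 go.py 564 -282 45 -2
```

```text
yaw -2.0 q6 end -25 turn units 0.01 shift [0.09 1.73 0.02]
now [ 520.8 -282.6   45.4] yaw -2.0 q6 -37 tilt 0.146 t 57.4 gap 0.1 F [ 0.5 -0.  -0. ] 0.0
yaw -2.0 q6 end -25 turn units 0.00 shift [0.07 0.11 0.02]
now [ 561.1 -283.7   45.4] yaw -2.0 q6 -35 tilt 0.072 t 58.525 gap -0.1 F [-0.8 -0.2 -0.5] 0.1652924856171012
```

```bash
python3 -m handwheel '[[[0,0.15,0,0],[0,0.15,0,0],[0,0.1,0,0],[0,0,0,0],[0,0,0,0]]]' 0 >/dev/null
python3 go.py 564 -282 45 -2
python3 -m handwheel '[[[0,0.15,0,0],[0,0.1,0,0],[0,0,0,0],[0,0,0,0]]]' 0 >/dev/null
python3 go.py 564 -282 45 -2
python3 - <<'E'
from h import *
im,P=cloud('top')
print('red');[print(*b) for b in blobs(im,P,(0,150,60),(4,255,255),.06,.09,(340,130,540,320),20)]
E
```

```text
yaw -2.0 q6 end -25 turn units 0.02 shift [ 0.07 -0.06  0.02]
now [ 565.5 -283.7   45.4] yaw -1.9 q6 -34 tilt 0.637 t 59.15 gap 0.2 F [-13.3  -2.3   8.2] 6.957663148641586
yaw -2.0 q6 end -25 turn units 0.03 shift [ 0.06 -0.07  0.02]
now [ 565.7 -283.6   45.4] yaw -1.8 q6 -34 tilt 1.375 t 59.65 gap -0.1 F [-25.7  -6.3  15.6] 13.651243150234222
red
[358, 169, 89, 5] [ 633.9 -185.7  206.9    7.7   88.2   75.1  284. ]
[509, 170, 18, 4] [ 625.2 -460.7   41.5    8.6  -89.7   75.2   56. ]
```

Hard stop reached at home. Back off, lift, and check.

```bash
python3 -m handwheel '[[[0,-0.3,0,0],[0,-0.5,0,0],[0,-1,0,0],[0,-1,0,0],[0,-0.5,-0.5,0],[0,0,-1,0],[0,0,-1,0],[0,0,-1,0],[0,0,-1,0],[0,-1,-1,0],[0,0,0,0],[0,0,0,0],[0,0,0,0]]]' 0
python3 - <<'E'
from h import *
im,P=cloud('top'); save(im,'t5.png')
print('red');[print(*b) for b in blobs(im,P,(0,150,60),(4,255,255),.06,.09,(340,130,540,320),20)]
print('handle');[print(*b) for b in blobs(im,P,(0,0,60),(179,70,255),.045,.08,(405,170,480,212))]
E
```

```text
t: 61.32
tcp_pos: [0.4699, -0.2802, 0.1821]
tool_rot: [0.719, 0.695, 0.0, -0.0]
force: [-0.4, -0.4, -1.0]
finger_gap: 0.001
gripper_force: 0.0
red
[359, 170, 168, 4] [ 629.5 -282.3  397.3    7.7   88.2   74.9  573. ]
handle
[416, 174, 52, 21] [ 601.8 -280.3  120.3   49.1   87.6   64.1  446. ]
```

View pics/t5.png

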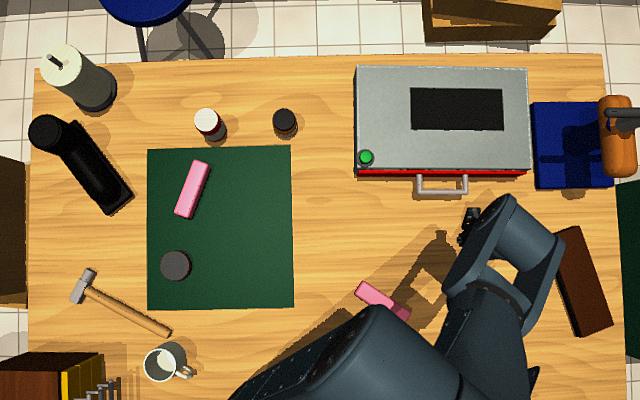

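The red front sits flush against the unit (row ~172), the robot is clear, and the tin, can, jar and decoys are untouched.

```bash
python3 -c "
from station import sign_off; print(sign_off())"
```

```text
the job is handed in; nothing more can be done
None
```

Job handed in, no verdict returned: by the camera checks both brushes and the orange pad, the only tools found on the bench, went flat into their compartments, the tray was released and pushed home to its hard stop, and the tin, can and jar were left where they stood.

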